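Seat the mask on the strip reader and hold its shutter open

ROBOT

A 6-joint arm with a two-finger parallel gripper is mounted at the origin on a cart in front of the work surface, level with it; the furniture and walls round the work are solid. World frame = base frame: x ahead of the robot, y to its left, z up, the work surface at z = 0. Lengths are in m, angles in degrees, forces in N, time in s.
With the tool pointing down it reaches from about 0.25 to 0.725 m from the base axis. Payload 9.7 kg.
Tool frame: the origin (TCP) lies midway between the tips of the shut fingers; the grasp point (between the pads) lies 19 mm behind it; z points along the fingers, y is the line along which they close (so a half turn about z gives the same grasp; the last joint's range is limited). The gripper opens to 85 mm and grips with 20 to 120 N. Pads are 22 mm wide; open, the fingers measure 114 mm over their backs; the gripper's body (76 mm by 85 mm) begins 54 mm behind the grasp point. The pads swing forward as they close: fully open they stand 13 mm farther back than shut.
Start: joints at [72.135, 4.979, 10.078, 95.1, 0, 90], TCP at [0.169, 0.523, 0.231] pointing down, gripper open.
Joint ranges: [-179.16, 179.16], [-48.56, 103.87], [-65.8, 70.77], [-126.05, 130.52], [-82.76, 87.17], [-180, 180]. Speed limits (degrees/s): [127.2, 127.2, 147.25, 180, 180, 180].

INTERFACE

Orientations are given as [roll, pitch, yaw] about the fixed x, y, z axes, in that order (R = Rz(yaw) Ry(pitch) Rx(roll)).
In Python, from workcell import * gives the robot as it stands.
- The arm moves only by the tool servo_tool, never from a script. Its argument "moves" is a list of rows, each a list of 4 numbers: the shift along the world's x, y, z in shares of 0.5 m (1.0 is 0.5 m), then the turn about the world's z in shares of 2 pi rad (1.0 is 2 pi rad). A call has 1 to 20 rows; each row is the pose to reach, as a shift and turn from the pose commanded when the call began; what a row does not reach only later rows make up. A row lasts 1/12 s, in which the tool goes at most 41.7 mm and 7.16 degrees, less where a joint would pass 70% of its speed; a pose out of reach is approached as far as the arm can. A call with a gripper value outside its range is refused whole. "claw" is the closure, from 0 (fully open) to 1 (shut), set as the call begins (left out, the last holds). The fingers move at their own pace and stop on an object; "force" is the grip in N (left out, the last holds). Time passes only in rows, so rows that repeat a pose let the fingers close. It gives the time, the measured TCP pose, the force, the opening and the grip force at its end, in the units of the state.
- get_obs(): the state, without advancing time (a new reading comes with each control period).
- camera(name): name is "scene" or "top"; returns the picture (400x640x3 uint8, red, green, blue); there is no depth.
- get_calibration(name): a dict with "fx", "fy", "cx", "cy" (pixels), "k1" (the pictures are not rectified: a ray, as slopes to the right and down, at radius r is drawn at 1 + k1 r^2 times it, then the intrinsics apply), "rvec" (rotation vector, rad) and "tvec" (3), from world to camera coordinates, as OpenCV has them. Camera axes: x right, y down, z forward; pixel columns grow to the right and rows downward; lengths in m; the calibration is good to about 2 mm. A picture is of the moment at which its call begins. get_calibration takes no time and is no camera call.
- job_done(): hands the job in; it is judged then, once.
The state is a dict: "time": time; "q": joint angles; "qd": joint speeds; "joint_efforts": joint torques, N m; "ee_pos": TCP position; "tcp_rot": TCP orientation; "wrist_force": force on the tool from outside, world axes, zero at the start; "torque": the same for the moment, N m; "opening": finger opening in m; "grasp_force": force on a finger pad.
Only numpy, scipy, OpenCV 4.12 (cv2) and the standard library are available. Lean on these libraries where they do the work, as an engineer would, in place of code of your own. Each camera call takes 0.05 s, during which the arm holds its last target. There are 200 camera calls.

TASK

Pick up the aluminium mask plate by its black handle, lower it over the two pins of the white strip reader until it lies flush on top (do not drop it), and let go of it. Then grip the yellow post of the spring-return shutter, pull it straight out until its yellow pointer stands beside the red index clip, and keep it there: the job finishes with you still holding the post at the mark, the plate still flush. Leave the other things on the bench where they are.

Things in the scene. Friction and masses are not known exactly. Their poses are not given: they have to be found in the camera images.
- reader: White strip reader fixed to the worktop, 90 (its x) x 150 (its y) x 36 mm high; origin at the centre of its underside, z up. A dark steel shutter blade comes out of its -y end face (y = -75 mm) and pulls out along the reader's -y. Beside it a graduated aluminium bar (reader x = -42 to -30 mm, top 16 mm above the worktop) runs from that face to y = -195 mm.
- seat (a point): Centre of the reader's flat top, 36 mm above the worktop, axes as the reader's; the seated plate's underside centre lies here. Two upright steel pins stand on the top at reader (x, y) = (28, 48) and (-28, -48) mm: 8 mm dia, 14 mm tall, the upper 5 mm tapering to 4 mm dia.
- mask_plate: Loose aluminium plate, 80 (its x) x 120 (its y) x 8 mm, about 0.18 kg, lying flat, with a 34x40 mm window and two through holes of 10.5 mm dia at its (x, y) = (28, 48) and (-28, -48) mm: it fits the pins either way round (half turn), handle up. Origin at the centre of its underside, z up.
- grip (a point): Centre of the plate's black bridge handle, 32 mm above the plate's underside. Its bar is 12 mm wide along the plate's x, 72 mm long along its y, and runs from 26 to 38 mm above the underside, on two 12 mm square feet at y = -30 and +30 mm.
- shutter (a joint): How far the spring-return shutter is pulled out, m: 0 home, up to 0.065 at its stop, growing along the reader's -y. A spring draws it back: about 3 N at 0, plus 1 N for every 10 mm. It goes home by itself when let go.
- handle (a point): Grip point on the axis of the shutter's upright round yellow post, 56 mm above the worktop; moves with it. The post is 18 mm dia, from 31 to 74 mm above the worktop, on the reader's centre line (x = 0), 45 mm out from the end face when home. The blade under it is 28 mm wide (x), top 28 mm above the worktop.
- pointer (a point): Tip of the small yellow pointer at the foot of the post, 27 mm above the worktop, 28 mm to the reader's -x from the post's axis and level with it along y; it runs beside the graduated bar and moves with the shutter.
- clip: Red index clip fixed across the graduated bar, 16 (x) x 5 (y) mm with a 2 mm ridge in its middle: the mark to pull to. Origin at its centre on top of the bar (16 mm above the worktop; ridge up to 24 mm), axes as the reader's. It stands 25 to 50 mm beyond the pointer's home along the reader's -y.
- pot: Bystander, to be left alone: specimen pot with yellow screw lid, 62 dia x 62 high mm, origin at the centre of its underside.
- brown_bottle: Bystander, to be left alone: small brown bottle with black cap, 36 dia x 85 high mm, origin at the centre of its underside.
- canister: Bystander, to be left alone: test-strip canister with purple cap, 40 dia x 85 high mm, origin at the centre of its underside.
- timer: Bystander, to be left alone: square bench timer, 62x62x17 mm, origin at the centre of its underside.
- tape: Bystander, to be left alone: roll of white tape, 62 dia x 19 high mm, origin at the centre of its underside.
- tweezers: Bystander, to be left alone: steel forceps, 110 long in a 78x110 outline, 7 high mm, origin at the centre of its underside.

How it is judged (in metres and radians):
On the way, in this order (a step that is already met when the one before it is completed fails the run):
1. the mask plate lies flush on the reader over both pins, let go, with the shutter still home (horizontal distance between mask_plate and seat below 0.003 m and z of mask_plate in the frame of seat between -0.002 and 0.002 m and angle between mask_plate's own z axis and vertical below 0.03 rad and angle between the y axis of mask_plate and the y axis of reader, either way round below 0.06 rad and contact force between the fingers and mask_plate below 0.05 N and value of joint shutter below 0.006 m), for 0.2 s.
2. the shutter is held in the fingers with its pointer beside the red clip (y of pointer in the frame of clip between -0.005 and 0.005 m and contact force between the fingers and shutter above 2 N), for 0.3 s.
At the end, for the whole second after the job is handed in: Ends holding: fingers bear on the shutter with over 2 N, its pointer still and within 5 mm of the red clip's centre along the pull; the plate lies on the reader over both pins (centre within 3 mm, flush within 2 mm, tilt under 0.03 rad, turned under 0.06 rad, either way round) (all of step 2 and horizontal distance between mask_plate and seat below 0.003 m and z of mask_plate in the frame of seat between -0.002 and 0.002 m and angle between mask_plate's own z axis and vertical below 0.03 rad and angle between the y axis of mask_plate and the y axis of reader, either way round below 0.06 rad and velocity of joint shutter between -0.01 and 0.01 m/s); the arm keeps its last pose, push and grip.
It fails at once if the mask plate is dropped or thrown (moves faster than 0.4 m/s with no finger on it) (linear speed of mask_plate above 0.4 m/s and contact force between the fingers and mask_plate below 0.05 N).
It fails at once if a bystander is moved by more than 20 mm (distance of any of pot, brown_bottle, canister, timer, tape, tweezers from where it was at the start of the episode above 0.02 m).
It also fails if it takes over 45 s, if anything falls off the work surface, if the arm or the gripper's body presses on something with over 40 N, if the wrist force passes 120 N, or if a joint passes its speed limit or range.

## Working session

There is one attempt and no reset: what is moved stays moved. The work goes in short steps, Python scripts to look and compute and a tool call to move; the robot and the scene stay as the last step left them, time stands still between calls to the robot, and variables do not carry over. Pictures are saved under pics/ and viewed, at most 10 in all, crops included, and the job is handed in when it is done.

Besides the shell and the picture viewer there is one more tool, called after "Request:" as name(argument=value, ...), one argument or row to a line, values as JSON. servo_tool: Moves the arm, as the interface text tells. Its arguments: {"type":"object","properties":{"moves":{"type":"array","items":{"type":"array","items":{"type":"number"}}},"claw":{"type":"number"},"force":{"type":"number"}},"required":["moves"]}

```bash
mkdir -p pics; cat > h.py <<'E'
from workcell import *
import numpy as np, cv2
def snap(n,f):
    im=camera(n); cv2.imwrite('pics/'+f,cv2.cvtColor(im,cv2.COLOR_RGB2BGR)); return im
def ray(n,u,v):
    c=get_calibration(n)
    K=np.array([[c['fx'],0,c['cx']],[0,c['fy'],c['cy']],[0,0,1.]])
    p=cv2.undistortPoints(np.array([[[u,v]]],float),K,np.array([c['k1'],0,0,0.]))[0,0]
    R=cv2.Rodrigues(np.array(c['rvec'],float))[0];t=np.array(c['tvec'],float)
    return -R.T@t, R.T@np.array([p[0],p[1],1])
def at(n,u,v,z):
    o,d=ray(n,u,v); return o+d*(z-o[2])/d[2]
def proj(n,P):
    c=get_calibration(n)
    K=np.array([[c['fx'],0,c['cx']],[0,c['fy'],c['cy']],[0,0,1.]])
    return cv2.projectPoints(np.array(P,float).reshape(-1,3),np.array(c['rvec'],float),np.array(c['tvec'],float),K,np.array([c['k1'],0,0,0.]))[0][:,0]
E
python3 - <<'E'
from h import *
snap('top','t0.png');snap('scene','s0.png');o=get_obs();print(o)
for n in('top','scene'):print(get_calibration(n),ray(n,320,200))
E
```

```text
{'time': 0.1, 'q': array([ 7.21362913e+01,  5.00890470e+00,  1.00376644e+01,  9.50985269e+01,
       -5.75660776e-04,  9.00009502e+01]), 'qd': array([ 0.03381817, -0.03111073,  0.03810928, -0.08270873, -0.06096541,
       -0.06594264]), 'joint_efforts': array([-1.78321825e-03, -5.21561086e+01,  4.65652692e+01,  1.59544114e-02,
       -9.84343615e-05, -4.57563331e-06]), 'ee_pos': array([0.16865447, 0.52328799, 0.23063288]), 'tcp_rot': array([-1.79930233e+02,  5.76817325e-04,  1.62135342e+02]), 'wrist_force': array([-0.96260215,  0.79123505, -0.47230491]), 'torque': array([0.04679549, 0.01476874, 0.0119434 ]), 'grasp_force': 0.0, 'opening': 0.08541154609351145}
{'fx': 405.6320343414885, 'fy': 405.6320343414885, 'cx': 318.7483134009219, 'cy': 204.42656371837055, 'k1': -0.05802139234730739, 'rvec': array([ 2.18078943, -2.14044082,  0.11922847]), 'tvec': array([-0.02710894,  0.54412125,  1.19134891])} (array([ 0.40525827, -0.02310264,  1.24553084]), array([ 0.12483053,  0.00215356, -0.99224055]))
{'fx': 501.78103916563754, 'fy': 501.78103916563754, 'cx': 317.21915140451165, 'cy': 197.55261920259503, 'k1': -0.06273491533479912, 'rvec': array([ 0.72753588, -2.34358838,  1.39323674]), 'tvec': array([0.40860931, 0.20895116, 1.22285763])} (array([-0.23292542,  1.02973629,  0.76902006]), array([ 0.50336826, -0.71952675, -0.47849363]))
```

View pics/t0.png

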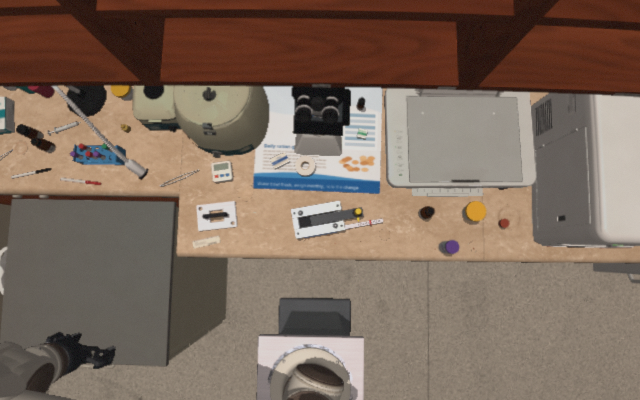

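View pics/s0.png

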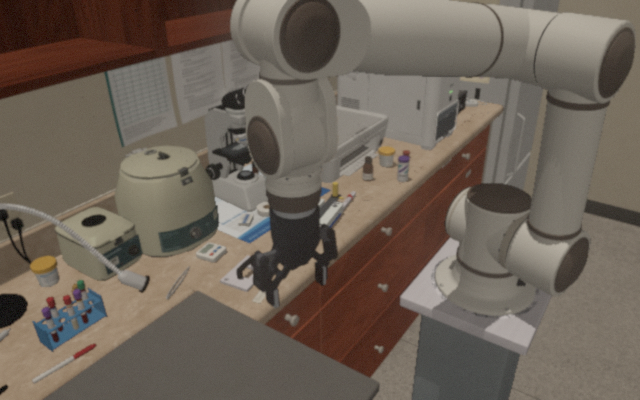

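The top view shows the plate near (216,216) and the reader near (318,219), with the post at about (358,212) and the clip near (350,224). I'll enlarge both.

```bash
python3 - <<'E'
from h import *
im=np.mean([camera('top') for _ in range(4)],axis=0).astype(np.uint8)
im=cv2.cvtColor(im,cv2.COLOR_RGB2BGR); cv2.imwrite('pics/t1.png',im)
def crop(x,y,w,h,s):
    c=cv2.resize(im[y:y+h,x:x+w],None,fx=s,fy=s,interpolation=cv2.INTER_CUBIC)
    for i in range(0,w,10): cv2.line(c,(i*s,0),(i*s,5),(0,0,255),1);cv2.putText(c,str(x+i),(i*s,16),0,.35,(0,0,255))
    for i in range(0,h,10): cv2.line(c,(0,i*s),(5,i*s),(0,0,255),1);cv2.putText(c,str(y+i),(6,i*s+4),0,.35,(0,0,255))
    return c
a=crop(285,197,105,42,7);b=crop(190,197,105,42,7)
cv2.imwrite('pics/c1.png',np.vstack([a,b]))
E
```

```text
(no output)
```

View pics/c1.png

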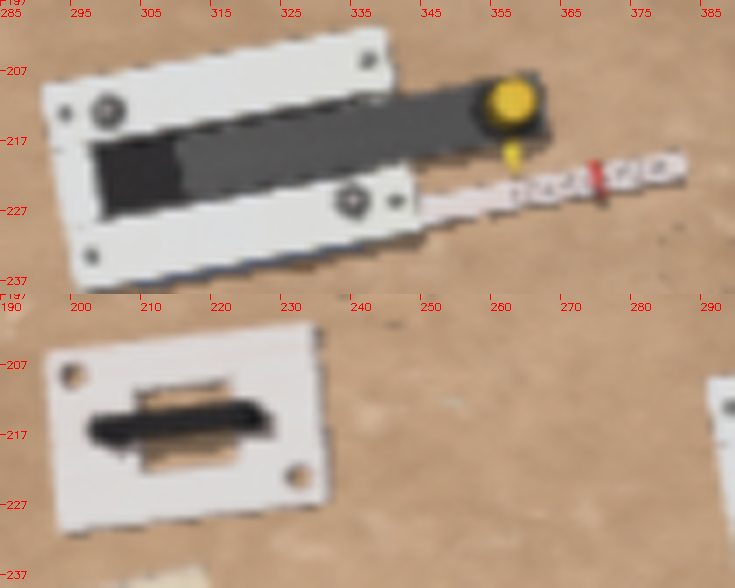

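Reader (c1 crop/7 + offset): pins at crop (108,111) and (352,200), post top (514,100), pointer tip about (514,168), clip about (596,178). Plate: holes at crop (74,376) and (298,477), with four clear corners. I'll fit the poses.

```bash
cat > fit.py <<'E'
from h import *
from scipy.optimize import least_squares
def fit(n,model,pix,x0,z0=0):
    m=np.array(model,float)/1000;pix=np.array(pix,float)
    def P(p):
        c,s=np.cos(p[2]),np.sin(p[2])
        return np.c_[p[0]+c*m[:,0]-s*m[:,1],p[1]+s*m[:,0]+c*m[:,1],z0+m[:,2]]
    f=lambda p:(proj(n,P(p))-pix).ravel()
    r=least_squares(f,x0,loss='soft_l1',f_scale=.4,x_scale=[.01,.01,.05]);return r.x,f(r.x).reshape(-1,2)
E
python3 - <<'E'
from fit import *
c=lambda L,dx,dy:[((u+.5)/7-.5+dx,(v+.5)/7-.5+dy) for u,v in L]
pr=c([(108,111),(352,200),(42,85),(386,27),(75,290),(422,234)],285,197)
R,e=fit('top',[(28,48,45),(-28,-48,45),(45,75,36),(45,-75,36),(-45,75,36),(-45,-75,36)],pr,[.4,0,.1]);print('reader',R,np.degrees(R[2]));print(e.round(2))
pp=c([(74,82),(298,183),(46,58),(316,28),(328,206),(64,240)],190,197)
M,e=fit('top',[(28,48,8),(-28,-48,8),(40,60,8),(40,-60,8),(-40,-60,8),(-40,60,8)],pp,[.4,.3,.1]);print('plate',M,np.degrees(M[2]));print(e.round(2))
for nm,p,z in(('post',(514,100),.074),('ptr',(514,168),.027),('clip',(596,178),.021)):
    (u,v),=c([p],285,197);w=at('top',u,v,z)[:2];d=w-R[:2];s,k=np.sin(R[2]),np.cos(R[2])
    print(nm,w,'reader frame',(k*d[0]+s*d[1])*1e3,(-s*d[0]+k*d[1])*1e3)
E
```

```text
reader [ 0.4995373  -0.01423104  0.18490707] 10.594394677314924
[[ 0.06 -0.09]
 [ 0.22  0.42]
 [-0.16 -0.17]
 [-0.02 -0.11]
 [-0.1   0.21]
 [ 0.   -0.13]]
plate [0.50705033 0.29741792 0.13408717] 7.682628688690347
[[ 0.04  0.01]
 [ 0.47  0.05]
 [-0.1   0.05]
 [-0.25 -0.12]
 [ 0.42  0.21]
 [-0.57 -0.21]]
post [ 0.52293389 -0.13143022] reader frame 1.4500763278140552 -119.50291115813533
ptr [ 0.49826388 -0.13601474] reader frame -23.642280367543666 -119.47357102263483
clip [ 0.49503241 -0.17207784] reader frame -33.449043694255145 -154.32779018464086
```

Careful with the scale: shifts go in shares of 0.5 m and turns go in shares of 2 pi rad. That gives: 33.8 cm / 50 = 0.676, -22.6 cm / 50 = -0.452, -1.125 rad / 6.2832 = -0.179.

Request:
servo_tool(
  moves=[
    [0.1,-0.06,0,-0.0159],
    [0.2,-0.13,0,-0.0318],
    [0.28,-0.19,0,-0.0509],
    [0.36,-0.24,0,-0.07],
    [0.42,-0.28,-0.04,-0.0891],
    [0.48,-0.32,-0.08,-0.1082],
    [0.54,-0.36,-0.12,-0.1273],
    [0.6,-0.4,-0.16,-0.1464],
    [0.64,-0.43,-0.2,-0.1655],
    [0.67,-0.448,-0.24,-0.1751],
    [0.676,-0.452,-0.26,-0.179],
    [0.676,-0.452,-0.26,-0.179],
    [0.676,-0.452,-0.26,-0.179],
    [0.676,-0.452,-0.26,-0.179],
  ],
  claw=0,
)

```text
time: 1.47
ee_pos: [0.5066, 0.2978, 0.102]
tcp_rot: [180.0, -0.0, 97.7]
wrist_force: [-0.2, 0.6, 0.7]
opening: 0.0852
grasp_force: 0.0
```

```bash
python3 - <<'E'
from h import *
a=snap('top','t2.png');b=snap('scene','s2.png');o=get_obs();print(o['ee_pos'],o['tcp_rot'],o['time'])
t=o['ee_pos'];print(proj('top',t),proj('scene',t), proj('scene',[.507,.297,.03]))
A=cv2.resize(a[180:250,180:280],None,fx=5,fy=5,interpolation=2)
u,v=proj('scene',[.507,.297,.06])[0].astype(int)
B=cv2.resize(b[v-60:v+60,u-50:u+50],None,fx=3,fy=3,interpolation=2)
B=B[:350];print(u-50,v-60);cv2.imwrite('pics/c2.png',cv2.cvtColor(np.hstack([A,B]),4))
E
```

```text
[0.50660582 0.29851461 0.10285985] [ 1.79891745e+02 -5.52999409e-02  9.77652282e+01] 1.5667
[[207.51075273 212.75724973]] [[243.61587673 240.14642425]] [[246.35333177 264.24167728]]
195 194
```

View pics/c2.png

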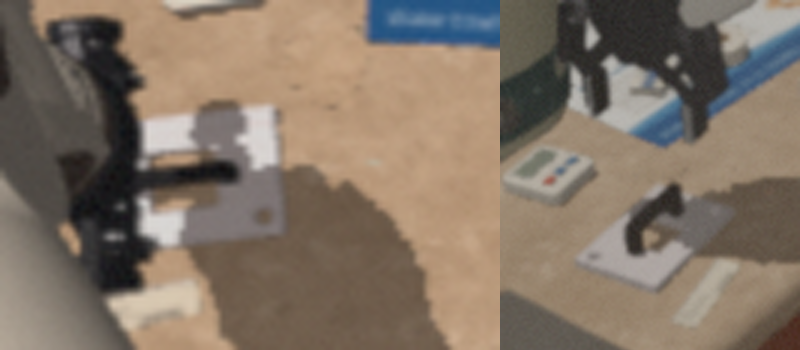

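The fingers straddle the black handle and the plate is clear on both sides, so I'm descending to grip.

Scaled: -8.6 cm / 50 = -0.172, -8.4 cm / 50 = -0.168.

Request:
servo_tool(
  moves=[
    [0,0,-0.04,0],
    [0,0,-0.09,0],
    [0,0,-0.13,0],
    [0,0,-0.156,0],
    [0,0,-0.168,0],
    [0,0,-0.172,0],
    [0,0,-0.172,0],
  ],
)

```text
time: 2.15
ee_pos: [0.5069, 0.298, 0.0161]
tcp_rot: [180.0, -0.0, 97.7]
wrist_force: [1.1, 0.4, 0.5]
opening: 0.0854
grasp_force: 0.0
```

Request:
servo_tool(
  moves=[
    [0,0,0,0],
    [0,0,0,0],
    [0,0,0,0],
    [0,0,0,0],
    [0,0,0,0],
    [0,0,0,0],
    [0,0,0,0],
    [0,0,0,0],
    [0,0,0,0],
    [0,0,0,0],
    [0,0,0,0],
    [0,0,0,0],
  ],
  claw=1,
  force=40,
)

```text
time: 3.15
ee_pos: [0.507, 0.2976, 0.0156]
tcp_rot: [180.0, -0.0, 97.7]
wrist_force: [0.6, -0.1, 4.7]
opening: 0.0112
grasp_force: 40.0
```

Scaled: -31.17 cm / 50 = -0.6234, -0.75 cm / 50 = -0.015, 0.051 rad / 6.2832 = 0.0081.

Request:
servo_tool(
  moves=[
    [0,0,0.02,0],
    [0,0,0.06,0],
    [0,0,0.11,0],
    [0,-0.02,0.16,0],
    [-0.002,-0.07,0.19,0],
    [-0.003,-0.13,0.2,0],
    [-0.005,-0.2,0.2,0.0016],
    [-0.007,-0.27,0.2,0.0032],
    [-0.009,-0.34,0.2,0.0048],
    [-0.01,-0.41,0.2,0.0064],
    [-0.012,-0.48,0.2,0.008],
    [-0.013,-0.54,0.2,0.0081],
    [-0.014,-0.586,0.2,0.0081],
    [-0.015,-0.614,0.2,0.0081],
    [-0.015,-0.6234,0.2,0.0081],
    [-0.015,-0.6234,0.16,0.0081],
    [-0.015,-0.6234,0.13,0.0081],
    [-0.015,-0.6234,0.124,0.0081],
    [-0.015,-0.6234,0.124,0.0081],
    [-0.015,-0.6234,0.124,0.0081],
  ],
)

```text
time: 4.82
ee_pos: [0.4993, -0.0137, 0.0778]
tcp_rot: [-180.0, -0.0, 100.6]
wrist_force: [-0.2, -0.3, -1.9]
opening: 0.011
grasp_force: 39.2
```

```bash
python3 - <<'E'
from h import *
a=np.mean([camera('top') for _ in range(3)],axis=0).astype(np.uint8);b=np.mean([camera('scene') for _ in range(3)],axis=0).astype(np.uint8);o=get_obs();print(o['ee_pos'],o['tcp_rot'],o['wrist_force'],o['time'])
u,v=proj('scene',[.4995,-.014,.06])[0].astype(int);print(u,v)
A=cv2.resize(a[190:245,280:370],None,fx=8,fy=8,interpolation=2)
s=8;x0,y0=u-45,v-15
B=cv2.resize(b[y0-4:y0+30,x0:x0+90],None,fx=8,fy=8,interpolation=2);print(x0,y0-4)
np.savez('p3.npz',a=a,b=b)
C=np.vstack([A[:310],B]);cv2.imwrite('pics/c3.png',cv2.cvtColor(C,4));print(C.shape)
E
```

```text
[ 0.49951853 -0.01412302  0.07789204] [1.79952177e+02 1.15739822e-02 1.00610285e+02] [ 1.03817198  0.29479089 -2.27296586] 5.1167
319 204
274 185
(582, 720, 3)
```

View pics/c3.png

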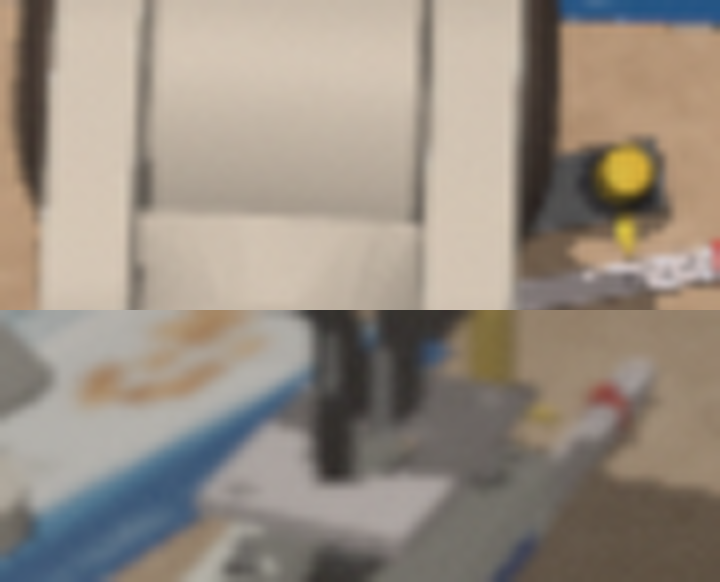

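The plate hangs level above the reader. The arm hides the fit from the top camera, so I'll descend by feel. The tapered pin tips allow about 3 mm of error.

Scaled: -1.6 cm / 50 = -0.032, -1.4 cm / 50 = -0.028.

Request:
servo_tool(
  moves=[
    [0,0,-0.008,0],
    [0,0,-0.016,0],
    [0,0,-0.022,0],
    [0,0,-0.028,0],
    [0,0,-0.032,0],
    [0,0,-0.032,0],
    [0,0,-0.032,0],
  ],
)

```text
time: 5.7
ee_pos: [0.4994, -0.0143, 0.0612]
tcp_rot: [180.0, 0.0, 100.6]
wrist_force: [0.3, -0.8, -1.9]
opening: 0.011
grasp_force: 39.2
```

Scaled: -0.5 cm / 50 = -0.01, -0.45 cm / 50 = -0.009.

Request:
servo_tool(
  moves=[
    [0,0,-0.003,0],
    [0,0,-0.006,0],
    [0,0,-0.009,0],
    [0,0,-0.01,0],
    [0,0,-0.01,0],
  ],
)

```text
time: 6.12
ee_pos: [0.4996, -0.0143, 0.0564]
tcp_rot: [180.0, 0.0, 100.6]
wrist_force: [4.1, -1.9, -0.6]
opening: 0.011
grasp_force: 39.5
```

A small sideways push (+x, −y) shows the pins touching the hole walls. I'll give way slightly and carry on.

Scaled: -0.2 cm / 50 = -0.004, -0.1 cm / 50 = -0.002.

Request:
servo_tool(
  moves=[
    [0.0012,-0.0006,0,0],
    [0.0016,-0.0008,0,0],
    [0.0016,-0.0008,-0.002,0],
    [0.0016,-0.0008,-0.004,0],
    [0.0016,-0.0008,-0.004,0],
  ],
)

```text
time: 6.53
ee_pos: [0.4999, -0.0146, 0.054]
tcp_rot: [-180.0, -0.0, 100.6]
wrist_force: [1.5, -1.1, -0.1]
opening: 0.0111
grasp_force: 39.5
```

```bash
python3 - <<'E'
from h import *
o=get_obs();print(o['ee_pos'],o['wrist_force'],o['torque'])
E
```

```text
[ 0.49987683 -0.01460834  0.05398142] [ 1.52755803 -1.14153478 -0.07425224] [-0.23563173 -0.46998449  0.14583258]
```

Scaled: -0.3 cm / 50 = -0.006, -0.2 cm / 50 = -0.004.

Request:
servo_tool(
  moves=[
    [0.0006,-0.0006,-0.002,0],
    [0.0006,-0.0006,-0.004,0],
    [0.0006,-0.0006,-0.006,0],
    [0.0006,-0.0006,-0.006,0],
    [0.0006,-0.0006,-0.006,0],
  ],
)

```text
time: 6.95
ee_pos: [0.5001, -0.0149, 0.0516]
tcp_rot: [-180.0, -0.0, 100.6]
wrist_force: [-2.5, -1.2, 4.9]
opening: 0.0111
grasp_force: 40.2
```

The vertical force rose to 5 N at the expected seat height. I'll press lightly and release.

Scaled: -0.06 cm / 50 = -0.0012.

Request:
servo_tool(
  moves=[
    [0,0,-0.0012,0],
    [0,0,-0.0012,0],
    [0,0,-0.0012,0],
  ],
)

```text
time: 7.2
ee_pos: [0.5001, -0.0149, 0.0516]
tcp_rot: [180.0, -0.0, 100.6]
wrist_force: [-5.2, -0.6, 10.5]
opening: 0.0112
grasp_force: 40.9
```

Request:
servo_tool(
  moves=[
    [0,0,0,0],
    [0,0,0,0],
    [0,0,0,0],
    [0,0,0,0],
    [0,0,0,0],
    [0,0,0,0],
  ],
  claw=0.5,
)

```text
time: 7.7
ee_pos: [0.5002, -0.0149, 0.0505]
tcp_rot: [-180.0, -0.0, 100.6]
wrist_force: [-1.4, -0.3, -0.4]
opening: 0.043
grasp_force: 0.0
```

Scaled: -16 cm / 50 = -0.32, -14 cm / 50 = -0.28.

Request:
servo_tool(
  moves=[
    [0,0,0.02,0],
    [0,0,0.06,0],
    [0,0,0.12,0],
    [0,0,0.19,0],
    [-0.04,0,0.24,0],
    [-0.1,0,0.26,0],
    [-0.16,0,0.26,0],
    [-0.22,0,0.26,0],
    [-0.28,0,0.26,0],
    [-0.32,0,0.26,0],
    [-0.32,0,0.26,0],
  ],
)

```text
time: 8.62
ee_pos: [0.3377, -0.0149, 0.1821]
tcp_rot: [179.9, 0.0, 100.6]
wrist_force: [-1.1, -0.8, -0.1]
opening: 0.0428
grasp_force: 0.0
```

```bash
python3 - <<'E'
from h import *
a=np.mean([camera('top') for _ in range(3)],axis=0).astype(np.uint8);b=np.mean([camera('scene') for _ in range(3)],axis=0).astype(np.uint8);o=get_obs();print(o['ee_pos'],o['time'])
def crop(im,x,y,w,h,s):
    c=cv2.resize(im[y:y+h,x:x+w],None,fx=s,fy=s,interpolation=cv2.INTER_CUBIC)
    for i in range(0,w,10): cv2.line(c,(i*s,0),(i*s,5),(255,0,0),1);cv2.putText(c,str(x+i),(i*s,16),0,.35,(255,0,0))
    for i in range(0,h,10): cv2.line(c,(0,i*s),(5,i*s),(255,0,0),1);cv2.putText(c,str(y+i),(6,i*s+4),0,.35,(255,0,0))
    return c
u,v=proj('scene',[.4995,-.07,.04])[0].astype(int);print(u,v)
C=np.vstack([crop(a,285,197,105,42,7),crop(b,u-52,v-20,105,42,7)]);cv2.imwrite('pics/c4.png',cv2.cvtColor(C,4));print(C.shape)
E
```

```text
[ 0.34092373 -0.01492959  0.18065819] 8.9167
330 202
(588, 735, 3)
```

View pics/c4.png

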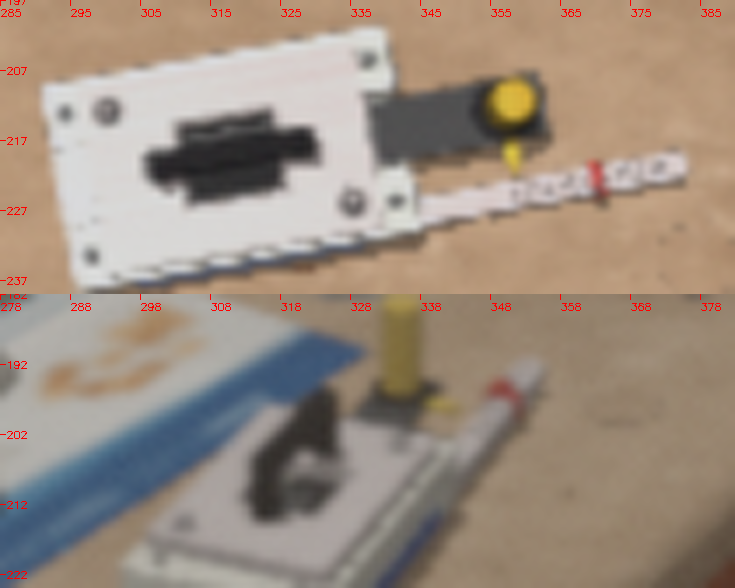

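The plate lies flush with both pins through its holes, and the shutter is still home (post top still at crop (514,100), clip (597,178)). Next is the post.

Scaled: 18.2 cm / 50 = 0.364, 17.8 cm / 50 = 0.356.

Request:
servo_tool(
  moves=[
    [0.04,-0.03,0,0],
    [0.1,-0.07,0,0],
    [0.16,-0.11,0,0],
    [0.22,-0.15,0,0],
    [0.28,-0.19,0,0],
    [0.33,-0.22,0,0],
    [0.356,-0.232,-0.02,0],
    [0.364,-0.234,-0.06,0],
    [0.364,-0.234,-0.1,0],
    [0.364,-0.234,-0.15,0],
    [0.364,-0.234,-0.2,0],
    [0.364,-0.234,-0.24,0],
    [0.364,-0.234,-0.27,0],
    [0.364,-0.234,-0.284,0],
    [0.364,-0.234,-0.288,0],
    [0.364,-0.234,-0.288,0],
    [0.364,-0.234,-0.288,0],
  ],
  claw=0.2,
)

```text
time: 10.33
ee_pos: [0.523, -0.1321, 0.0375]
tcp_rot: [179.9, 0.0, 100.6]
wrist_force: [0.3, -0.1, 0.3]
opening: 0.0683
grasp_force: 0.0
```

Request:
servo_tool(
  moves=[
    [0,0,0,0],
    [0,0,0,0],
    [0,0,0,0],
    [0,0,0,0],
    [0,0,0,0],
    [0,0,0,0],
    [0,0,0,0],
    [0,0,0,0],
    [0,0,0,0],
    [0,0,0,0],
  ],
  claw=1,
  force=80,
)

```text
time: 11.17
ee_pos: [0.524, -0.1317, 0.0376]
tcp_rot: [179.8, 0.0, 100.6]
wrist_force: [7.1, 2.4, -0.2]
opening: 0.016
grasp_force: 77.9
```

Scaled: -3.39 cm / 50 = -0.0678, 0.63 cm / 50 = 0.0126.

Request:
servo_tool(
  moves=[
    [0.0014,-0.008,0,0],
    [0.003,-0.016,0,0],
    [0.0048,-0.026,0,0],
    [0.0066,-0.036,0,0],
    [0.0084,-0.046,0,0],
    [0.0102,-0.056,0,0],
    [0.0116,-0.063,0,0],
    [0.0126,-0.0678,0,0],
    [0.0126,-0.0678,0,0],
    [0.0126,-0.0678,0,0],
    [0.0126,-0.0678,0,0],
  ],
)

```text
time: 12.08
ee_pos: [0.5306, -0.1647, 0.0376]
tcp_rot: [179.7, -0.1, 100.7]
wrist_force: [9.3, 7.7, 0.7]
opening: 0.0164
grasp_force: 78.2
```

```bash
python3 - <<'E'
from h import *
a=np.mean([camera('top') for _ in range(3)],axis=0).astype(np.uint8);b=np.mean([camera('scene') for _ in range(3)],axis=0).astype(np.uint8);o=get_obs();print(o['ee_pos'],o['wrist_force'],o['opening'],o['time'])
def crop(im,x,y,w,h,s):
    c=cv2.resize(im[y:y+h,x:x+w],None,fx=s,fy=s,interpolation=cv2.INTER_CUBIC)
    for i in range(0,w,10): cv2.line(c,(i*s,0),(i*s,5),(255,0,0),1);cv2.putText(c,str(x+i),(i*s,16),0,.35,(255,0,0))
    for i in range(0,h,10): cv2.line(c,(0,i*s),(5,i*s),(255,0,0),1);cv2.putText(c,str(y+i),(6,i*s+4),0,.35,(255,0,0))
    return c
C=np.vstack([crop(a,330,197,70,29,10),crop(b,310,177,70,29,10)]);cv2.imwrite('pics/c5.png',cv2.cvtColor(C,4))
print(proj('scene',[[.4995,-.1671,.027]]),proj('top',[[.4995,-.1671,.027]]))
E
```

```text
[ 0.53055259 -0.16460455  0.03755269] [9.51856504 8.60030197 0.37241779] 0.015992092759358402 12.3833
[[347.13404489 193.80545625]] [[368.3142162 220.3485282]]
```

View pics/c5.png

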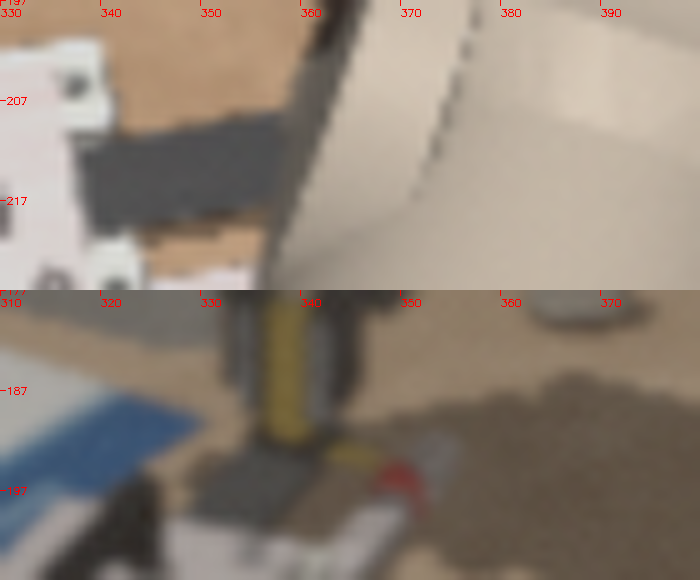

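The scene view shows the pointer tip at about (348.0,193.2) and the red clip at about (349.5,195), close together. Computing the offset in reader axes.

```bash
python3 - <<'E'
from h import *
R=[.5,-.0146];s,k=np.sin(.1849),np.cos(.1849)
def f(u,v,z):
    d=at('scene',u,v,z)[:2]-R; return (np.array([k*d[0]+s*d[1],-s*d[0]+k*d[1]])*1e3).round(1)
print('home ptr',f(343.3,197.6,.027),'clip',f(349.7,195.7,.02))
for p in((347.2,192.8),(348.,193.2)):print('ptr now',f(*p,.027))
for z in(.018,.020,.022):print('clip',f(349.5,195.2,z))
# predicted pixels
def w(x,y,z):return [R[0]+k*x*1e-3-s*y*1e-3,R[1]+s*x*1e-3+k*y*1e-3,z]
print(proj('scene',[w(-28,-120,.027),w(-28,-154.3,.027),w(-36,-154.3,.024),w(-36,-154.3,.016)]))
E
```

```text
home ptr [ -26.7 -121.6] clip [ -36.  -153.4]
ptr now [ -26.2 -156.2]
ptr now [ -29.6 -154.7]
clip [ -32.8 -159.8]
clip [ -34.2 -156.3]
clip [ -35.5 -152.8]
[[343.48530171 197.90142353]
 [347.49515877 193.16398641]
 [349.83974185 194.46302894]
 [349.7946249  196.69176964]]
```

Request:
servo_tool(
  moves=[
    [0,0,0,0],
    [0,0,0,0],
    [0,0,0,0],
    [0,0,0,0],
    [0,0,0,0],
    [0,0,0,0],
  ],
)

```text
time: 12.88
ee_pos: [0.5306, -0.1646, 0.0376]
tcp_rot: [179.7, -0.1, 100.7]
wrist_force: [9.1, 7.7, 0.2]
opening: 0.0162
grasp_force: 78.2
```

```bash
python3 -c "
from workcell import *
o=get_obs();print(o['ee_pos'],o['grasp_force'],o['time']);print(job_done())"
```

```text
[ 0.53057223 -0.16461566  0.03755713] 78.16579699516296 12.8833
the job is handed in; nothing more can be done
None
```

I handed the job in at 12.9 s with the plate flush over both pins and released, and the shutter post held with about 78 N, its pointer within about 2 mm of the red clip by my image estimate; the hand-in returned no verdict.

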